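# Rock the tilt gauge on the stud until its pointer hangs at the rider

## Task

Draw the tilt gauge (the tall framed plate with the hanging pointer in its window) up out of its slot in the wooden rack and stand it upright with its foot on the brass domed stud of the steel setting block. Then, with the foot staying on the stud, lean the gauge sideways in its own plane until the pointer comes to rest pointing at the small brass rider on the gauge's arc, and finish while still holding it there, steady, for the restorer to read off. Press only gently on the stud, and leave everything else lying where it is.

Things in the scene. Friction and masses are not known exactly. Their poses are not given: they have to be found in the camera images.
- gauge: tilt gauge: aluminium frame 10 thick (x) x 100 wide (y) x 130 mm tall (z), about 0.2 kg, window 76 wide from 14 to 96 mm up; solid top rail 34 mm tall, to be gripped across the 10 mm. Origin: centre of the underside of its foot, a flat 10 x 100 mm edge. Starts upright in one of the rack's three slots, the tallest plate there, axes parallel to the rack's
- gauge_top (a point): centre of the gauge's top edge, 130 mm above its origin
- pointer (a joint): pointer angle in the gauge (rad): dark steel pendulum in the window, pivot 92 mm above the gauge's origin, swings about the gauge's x; 0 = along its -z, positive = tip towards its +y. Hangs plumb: leaning the gauge's top towards its +y by a makes it read +a; settles in about 1 s; stops at 0.62 either way
- rider (a joint): angle of the rider about the same pivot and with the same sense (rad), set between 0.22 and 0.44 (+y side), different each time; stiff, it stays where it is set in the gauge
- pointer_tip (a point): tip of the pointer, 56 mm from the pivot
- rider_mark (a point): the mark: middle of the inner edge of the rider, 56 mm from the pivot. The rider is a brass tab 12 mm wide, 14 mm tall on the thin steel arc at the bottom of the window; pointer_tip lies on this point when both joints read the same
- rack: fixed wooden rack 147 (x) x 128 (y) x 47 mm tall, origin at the centre of its underside; three slots at x = -40, 0, +40 mm, each 13 wide (x), 104 long (y), 35 mm deep (floor 12 mm above the counter). The gauge and two low panels (8 x 92 x 60 mm) stand in them in any order
- block: fixed steel setting block 64 x 64 x 34 mm tall, origin at the centre of its underside; the stud stands in the middle of its top
- stud: brass stud of 18 mm dome radius with a smaller lower lobe on its +x side; sprung, it sinks straight down under load by up to 14 mm (about 2 N to begin with, plus 0.45 N per mm, then a hard stop). Its origin is not on the crown: use stud_top
- stud_top (a point): top of the stud's dome, 64 mm above the counter while unloaded
- panel_a: low dark lacquered panel in a rack slot, bystander
- panel_b: low celluloid panel in a rack slot, bystander
- lens_mount: rosewood ring, 56 mm across, 18 mm tall, bystander
- oil_jar: small jar, 44 mm across, 50 mm tall, bystander
- focus_slide: lacquered focusing slide, 45 x 160 x 10 mm with a brass stop, bystander
- hood: celluloid hood, 70 x 100 x 49 mm, bystander
- awl: horn-handled awl, 150 mm long, bystander
- screwdriver: screwdriver, 170 mm long, bystander
- bin_lip (a point): front lip of the tilting tin bin that collects spent screws, bystander (bin about 110 mm tall, 100 x 130 mm)
Things that resemble listed ones, but are neither listed nor needed, are in the scene too. What is shaped like the rack but blue or green is not meant.

How it is judged:
By the outcome, as a careful person would: the job done as asked, in the order asked, and still so for the second after the job is handed in, while the arm keeps its last pose, push and grip.
It also fails if it takes over 48 s, if anything falls off the work surface, if the arm or the gripper's body presses on something with over 40 N, if the wrist force passes 120 N, or if a joint passes its speed limit or range.

## Robot

A 7-joint arm with a two-finger parallel gripper is mounted at the origin on the work surface. World frame = base frame: x ahead of the robot, y to its left, z up, the work surface at z = 0. Lengths are in m, angles in rad, forces in N, time in s.
With the tool pointing down it reaches from about 0.4 to 0.85 m from the base axis. Payload 10.4 kg.
Tool frame: the origin (TCP) lies at the very end of the fingers, on their centre line; the grasp point (between the pads) lies 19 mm behind it; z points along the fingers, y is the line along which they close (so a half turn about z gives the same grasp; the last joint's range is limited). The gripper opens to 85 mm and grips with 20 to 120 N. Pads are 22 mm wide; open, the fingers measure 114 mm over their backs; the gripper's body (76 mm by 85 mm) begins 54 mm behind the grasp point. The pads swing forward as they close: fully open they stand 13 mm farther back than shut.
Start: joints at [1.309, 0.332, -0.065, 1.46, 0.022, 1.35, -0.088], TCP at [0.148, -0.607, 0.231] pointing down, gripper open.
Joint ranges: [-2.6, 2.6], [-0.5, 2.12], [-1.47, 1.34], [0.16, 2.42], [-1.27, 4.41], [0.06, 2.06], [-2.6, 2.6]. Speed limits (rad/s): [2.22, 2.22, 2.79, 2.79, 3.14, 3.14, 3.14].

## Interface

Orientations are given as a unit quaternion [x, y, z, w].
In Python, from workcell import manip, vision, order gives the robot as it stands. The module is installed in compiled form; this text tells all that it offers.
- The arm moves only by the tool move_arm, never from a script. Its argument "motion" is a list of rows, each a list of 3 entries, a list of its own where there are three numbers: the shift along the tool's x, y, z scaled (see below), then the turn, a rotation vector about the tool's x, y, z scaled (see below), then the opening, from -1 (shut) to 1 (fully open). In form: [[[dx, dy, dz], [wx, wy, wz], hand], ...]. A call has 1 to 12 rows; each row shifts and turns the commanded pose from where the row before left it, along the tool's axes as they then stand; what a row does not reach is not made up. The controller multiplies each number of a shift by 0.75 m and each number of a turn by pi/4 rad. A row lasts 1/10 s, in which the tool goes at most 50 mm and 8.59 degrees, less where a joint would pass 70% of its speed; a pose out of reach is approached as far as the arm can. A call with a number of a shift or a turn outside -1 to 1 is refused whole. A call with a gripper value outside its range is refused whole. The fingers move at their own pace and stop on an object; "newtons" is the grip in N (left out, the last holds). Time passes only in rows, so rows that do not move let the fingers close. It gives the time, the measured TCP pose, the force, the opening and the grip force at its end, in the units of the state.
- manip.get_obs(): the state, without advancing time (a new reading comes with each control period).
- vision.camera(name): name is "side" or "top"; returns a dict with "pixels" (400x640x3 uint8, red, green, blue), "fx", "fy", "cx", "cy" (pixels), "R" (3x3) and "t" (3): a world point X has camera coordinates R X + t. Camera axes: x right, y down, z forward; pixel columns grow to the right and rows downward; lengths in m; the calibration is good to about 2 mm. A picture is of the moment at which its call begins. There is no depth.
- order.hand_in(): hands the job in; it is judged then, once.
The state is a dict: "clock": time; "joint_pos": joint angles; "joint_velocities": joint speeds; "tau": joint torques, N m; "position": TCP position; "ee_rot": TCP orientation; "ft_force": force on the tool from outside, world axes, zero at the start; "torque": the same for the moment, N m; "grip_width": opening from 0.0 (shut) to 1.0 (fully open); "grasp_force": force on a finger pad.
Only numpy, scipy, OpenCV 4.12 (cv2) and the standard library are available. Lean on these libraries where they do the work, as an engineer would, in place of code of your own. Each camera call takes 0.05 s, during which the arm holds its last target. There are 200 camera calls.

## Working session

There is one attempt and no reset: what is moved stays moved. The work goes in short steps, Python scripts to look and compute and a tool call to move; the robot and the scene stay as the last step left them, time stands still between calls to the robot, and variables do not carry over. Pictures are saved under pics/ and viewed, at most 10 in all, crops included, and the job is handed in when it is done.

Besides the shell and the picture viewer there is one more tool, called after "Request:" as a command line: name --argument value ..., lists and objects as JSON in quotes. move_arm: Moves the arm, as the interface text tells. Its arguments: {"type":"object","properties":{"motion":{"type":"array"},"newtons":{"type":"number"}},"required":["motion"]}

```bash
mkdir -p pics
python3 - <<'E'
from workcell import manip, vision, order
import cv2,numpy as np,pickle
o=manip.get_obs(); print({k:np.round(v,3) for k,v in o.items()})
for n in("top","side"):
    c=vision.camera(n); pickle.dump(c,open(n+"0.pkl","wb")); cv2.imwrite(f"pics/{n}0.png",c["pixels"][:,:,::-1])
    print(n,c["fx"],c["fy"],c["cx"],c["cy"],np.round(c["R"],4).tolist(),np.round(c["t"],4), -np.array(c["R"]).T@c["t"])
E
```

```text
{'clock': np.float64(0.0), 'joint_pos': array([ 1.309,  0.333, -0.065,  1.461,  0.022,  1.35 , -0.088]), 'joint_velocities': array([-0.001,  0.002,  0.002,  0.001,  0.002, -0.002,  0.001]), 'tau': array([ 0.0000e+00, -6.2546e+01,  4.9000e-02, -3.9161e+01,  1.6000e-02,
        1.0000e-02, -0.0000e+00]), 'position': array([ 0.148, -0.607,  0.231]), 'ee_rot': array([ 0.993,  0.119, -0.   , -0.001]), 'ft_force': array([0.504, 0.404, 0.351]), 'torque': array([-0.05 , -0.02 ,  0.009]), 'grasp_force': np.float64(0.0), 'grip_width': np.float64(1.001)}
top 503.8076430785903 503.8076430785903 318.70401183151887 200.1567631775868 [[0.0126, -0.9999, -0.0021], [-0.9925, -0.0122, -0.1214], [0.1214, 0.0036, -0.9926]] [0.0637 0.5472 1.4387] [0.36760373 0.06513754 1.49459699]
side 454.7448536648834 454.7448536648834 314.24022087559763 202.73353560458114 [[-0.6885, -0.725, 0.018], [-0.3782, 0.3378, -0.8619], [0.6188, -0.6002, -0.5068]] [0.396  0.3039 1.3194] [-0.42875221  0.97635021  0.92345759]
```

View pics/top0.png

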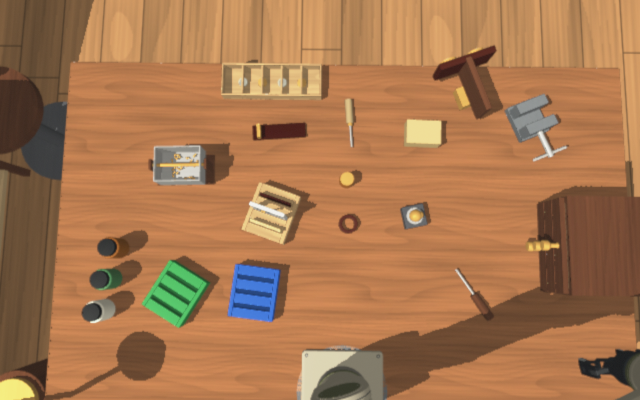

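View pics/side0.png

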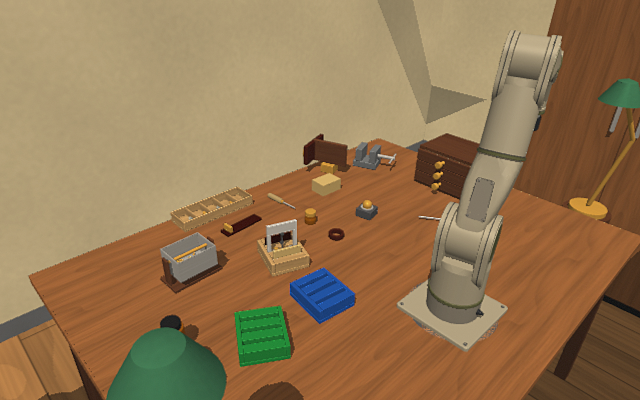

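Candidates for the rack (top view): wooden at (272,212), green at (176,293), blue at (255,292) and a pale wood tray at (272,80). I choose the wooden rack, with the white gauge at (268,211). In the side view the gauge is at (282,237). The block with the brass stud is at (415,215) top and (367,210) side; the vise at (530,117) and the drawer knobs are only lookalikes. Next I check this in one close crop.

Run:
```python
import cv2,pickle,numpy as np
t=pickle.load(open("top0.pkl","rb"))["pixels"][:,:,::-1];s=pickle.load(open("side0.pkl","rb"))["pixels"][:,:,::-1]
f=lambda im,x,y,w,h,k:cv2.resize(im[y:y+h,x:x+w],None,fx=k,fy=k,interpolation=cv2.INTER_CUBIC)
a=np.hstack([f(t,235,172,80,75,5),f(s,245,205,80,75,5)])
b=np.hstack([f(t,385,190,80,45,5),f(s,327,185,80,45,5)])
cv2.imwrite("pics/crop1.png",np.vstack([a,b]))
```

```text
(no output)
```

View pics/crop1.png

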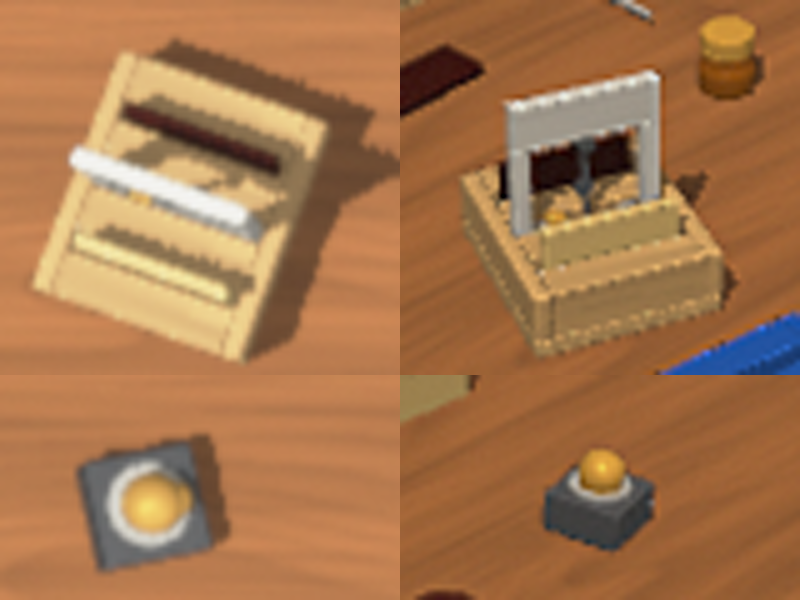

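The crop shows the white gauge in the middle slot, with the dark pointer and a brass rider left of it (side view about (276,248); top view about (263,212)), so gauge +y points to image-left. The dark and celluloid panels are in the outer slots. The stud dome is at about (415,215) in the top view, with its lobe to the right (world -y).

```bash
cat > h.py <<'E'
import cv2,pickle,numpy as np
def ray(c,u,v):
    d=np.array(c["R"]).T@np.array([(u-c["cx"])/c["fx"],(v-c["cy"])/c["fy"],1.]); return -np.array(c["R"]).T@c["t"],d/np.linalg.norm(d)
def onz(c,u,v,z):
    o,d=ray(c,u,v); return o+d*(z-o[2])/d[2]
def proj(c,X):
    p=np.array(c["R"])@np.asarray(X,float)+c["t"]; return np.array([c["fx"]*p[0]/p[2]+c["cx"],c["fy"]*p[1]/p[2]+c["cy"]])
def cross(c1,p1,c2,p2):
    o1,d1=ray(c1,*p1);o2,d2=ray(c2,*p2); s=np.linalg.lstsq(np.c_[d1,-d2],o2-o1,rcond=None)[0]
    a,b=o1+s[0]*d1,o2+s[1]*d2; return (a+b)/2,np.linalg.norm(a-b)
def blob(m,x,y,w,h):
    r=np.zeros_like(m); r[y:y+h,x:x+w]=m[y:y+h,x:x+w]
    n,l,s,c=cv2.connectedComponentsWithStats(r.astype(np.uint8)); k=1+np.argmax(s[1:,4]); return l==k
E
python3 - <<'E'
from h import *
T=pickle.load(open("top0.pkl","rb"));S=pickle.load(open("side0.pkl","rb"))
def cnt(m): return max(cv2.findContours(m.astype(np.uint8),cv2.RETR_EXTERNAL,cv2.CHAIN_APPROX_NONE)[0],key=len)[:,0]
def hsv(c): return cv2.cvtColor(c["pixels"],cv2.COLOR_RGB2HSV).astype(int)
h=hsv(T);s=hsv(S)
# gauge top edge in the top view
m=blob((h[:,:,2]>215)&(h[:,:,1]<45),240,190,60,40); ys,xs=np.nonzero(m)
P=np.array([onz(T,x,y,.142)[:2] for x,y in zip(xs,ys)]); r=cv2.minAreaRect(P.astype(np.float32)*1000); print("gauge top",P.mean(0),r,m.sum())
# side view gauge top mask bounding corners
# rack outline
m=blob((h[:,:,0]>12)&(h[:,:,0]<28)&(h[:,:,2]>150)&(h[:,:,1]<150),235,170,75,80)
P=np.array([onz(T,x,y,.047)[:2] for x,y in cnt(m)]);r=cv2.minAreaRect(P.astype(np.float32)*1000); print("rack",r)
# block
m=blob((h[:,:,1]<70)&(h[:,:,2]<130),395,195,40,40)
P=np.array([onz(T,x,y,.034)[:2] for x,y in cnt(m)]);r=cv2.minAreaRect(P.astype(np.float32)*1000); print("block",r)
for nm,c,q,(x,y,w,hh) in(("top",T,h,(400,200,35,30)),("side",S,s,(352,192,30,25))):
    m=blob((q[:,:,0]>14)&(q[:,:,0]<28)&(q[:,:,1]>120),x,y,w,hh); k=cnt(m); ys,xs=np.nonzero(m)
    print(nm,"brass",m.sum(),xs.mean(),ys.mean(),xs.min(),xs.max(),ys.min(),ys.max())
    for row in range(ys.min(),ys.max()+1): print(row,''.join('#' if m[row,i] else '.' for i in range(xs.min(),xs.max()+1)))
ys,xs=np.nonzero(blob((s[:,:,1]<40)&(s[:,:,2]>120),255,205,60,60)); print("sidegauge",xs.min(),xs.max(),ys.min(),ys.max(),len(xs))
E
```

```text
gauge top [0.50791101 0.21165926] ((508.04931640625, 211.8580322265625), (97.8080062866211, 10.726263046264648), 71.03477478027344) 143
rack ((510.8306884765625, 220.09982299804688), (217.6151580810547, 186.063232421875), 0.7172695994377136)
block ((504.48687744140625, -205.8132781982422), (63.25167465209961, 66.83500671386719), 11.987357139587402)
top brass 110 415.73636363636365 215.0909090909091 410 422 210 220
210 ....###......
211 ..#######....
212 .############
213 #############
214 #############
215 #############
216 #############
217 ############.
218 .##########..
219 .#########...
220 ...#####.....
side brass 69 366.7826086956522 203.79710144927537 363 371 200 208
200 .######..
201 ########.
202 #########
203 #########
204 #########
205 #########
206 ########.
207 ########.
208 ...###...
sidegauge 267 296 219 251 420
```

Request:
move_arm --motion '[[[0.0525,-0.0264,0],[0,0,0],0.3],[[0.0525,-0.0264,0],[0,0,0],0.3],[[0.0525,-0.0264,0],[0,0,0],0.3],[[0.0525,-0.0264,0],[0,0,0],0.3],[[0.0525,-0.0264,0],[0,0,0],0.3],[[0.0525,-0.0264,0],[0,0,0],0.3],[[0.0525,-0.0264,0],[0,0,0],0.3],[[0.0525,-0.0264,0],[0,0,0],0.3],[[0.0525,-0.0264,0],[0,0,0],0.3]]'

```text
clock: 1.0
position: [0.451, -0.3489, 0.2311]
ee_rot: [0.993, 0.119, -0.0, -0.0]
ft_force: [0.2, -0.6, 0.3]
grip_width: 0.648
grasp_force: 0.0
```

Request:
move_arm --motion '[[[0.021,-0.0592,0],[0,0,0],0.3],[[0.021,-0.0592,0],[0,0,0],0.3],[[0.021,-0.0592,0],[0,0,0],0.3],[[0.021,-0.0592,0],[0,0,0],0.3],[[0.021,-0.0592,0],[0,0,0],0.3],[[0.021,-0.0592,0],[0,0,0],0.3],[[0.021,-0.0592,0],[0,0,0],0.3],[[0.021,-0.0592,0],[0,0,0],0.3],[[0.021,-0.0592,0],[0,0,0],0.3],[[0.021,-0.0592,0],[0,0,0],0.3],[[0.021,-0.0592,0],[0,0,0],0.3],[[0.021,-0.0592,0],[0,0,0],0.3]]'

```text
clock: 2.2
position: [0.5075, 0.2137, 0.2312]
ee_rot: [0.993, 0.119, 0.0, 0.0]
ft_force: [1.3, -1.0, -0.2]
grip_width: 0.649
grasp_force: 0.0
```

Request:
move_arm --motion '[[[0,0,0],[0,0,-0.182],0.3],[[0,0,0],[0,0,-0.182],0.3],[[0,0,0],[0,0,-0.182],0.3],[[0,0,0],[0,0,-0.182],0.3],[[0,0,0],[0,0,-0.182],0.3],[[0,0,0],[0,0,-0.182],0.3],[[0,0,0],[0,0,-0.182],0.3],[[0,0,0],[0,0,0],0.3]]'

```text
clock: 3.0
position: [0.5075, 0.2119, 0.2309]
ee_rot: [0.813, 0.582, -0.0, -0.0]
ft_force: [-0.6, 0.2, -0.5]
grip_width: 0.649
grasp_force: 0.0
```

Request:
move_arm --motion '[[[0,0,0.04],[0,0,0],0.3],[[0,0,0.04],[0,0,0],0.3],[[0,0,0.04],[0,0,0],0.3],[[0,0,0.04],[0,0,0],0.3],[[0,0,0],[0,0,0],-0.5],[[0,0,0],[0,0,0],-1],[[0,0,0],[0,0,0],-1],[[0,0,0],[0,0,0],-1],[[0,0,0],[0,0,0],-1],[[0,0,0],[0,0,0],-1]]' --newtons 50

```text
clock: 4.0
position: [0.5086, 0.2126, 0.1131]
ee_rot: [0.814, 0.58, 0.001, 0.001]
ft_force: [-0.7, 0.5, 7.0]
grip_width: 0.109
grasp_force: 50.1
```

Request:
move_arm --motion '[[[0,0,-0.01],[0,0,0],-1],[[0,0,-0.02],[0,0,0],-1],[[0,0,-0.03],[0,0,0],-1],[[0,0,-0.04],[0,0,0],-1],[[0,0,-0.04],[0,0,0],-1],[[0,0,-0.04],[0,0,0],-1],[[0,0,-0.04],[0,0,0],-1],[[0,0,0],[0,0,0],-1],[[0,0,0],[0,0,0],-1]]'

```text
clock: 4.9
position: [0.5077, 0.2123, 0.2773]
ee_rot: [0.814, 0.581, 0.001, 0.0]
ft_force: [-0.7, -1.2, -3.0]
grip_width: 0.106
grasp_force: 48.9
```

Run:
```python
from h import *
from workcell import manip,vision
from scipy.spatial.transform import Rotation as R
o=manip.get_obs(); print(o["position"],o["ee_rot"],o["ft_force"],np.round(o["joint_pos"],2)); r=R.from_quat(o["ee_rot"]).as_matrix(); print(np.round(r,4).tolist())
ims=[]
for n in("side","top"):
    c=vision.camera(n); c["obs"]=o; pickle.dump(c,open(n+"1.pkl","wb"))
    u,v=proj(c,np.array(o["position"])-[0,0,.03]).astype(int); x,y=u-30,v-35
    ims.append(cv2.resize(c["pixels"][y:y+70,x:x+60,::-1],None,fx=6,fy=6,interpolation=cv2.INTER_NEAREST)); print(n,x,y)
cv2.imwrite("pics/crop2.png",np.hstack(ims))
T=pickle.load(open("top0.pkl","rb"));S=pickle.load(open("side0.pkl","rb"))
print("stud top-view z=.046..06",onz(T,415,215.2,.046),onz(T,415,215.2,.06), "side",onz(S,366.7,203.8,.054),"x",cross(T,(415,215.2),S,(366.7,203.8)), proj(T,[.5045,-.2058,.054]),proj(S,[.5045,-.2058,.054]))
```

```text
[0.50769518 0.21225012 0.27734354] [8.14058537e-01 5.80782254e-01 6.97499672e-04 4.29542831e-04] [-0.72502085 -1.24110351 -2.9732544 ] [ 0.3   0.26 -0.92  1.55  0.21  1.43 -0.96]
[[0.3254, 0.9456, 0.0016], [0.9456, -0.3254, 0.0001], [0.0006, 0.0015, -1.0]]
side 250 157
top 231 169
stud top-view z=.046..06 [ 0.5044952  -0.20790738  0.046     ] [ 0.50317221 -0.20526853  0.06      ] side [ 0.49504283 -0.19557591  0.054     ] x (array([ 0.50470646, -0.20804566,  0.04481691]), np.float64(0.0002609856214348634)) [414.7881278 214.9332947] [366.57302922 201.94193447]
```

View pics/crop2.png

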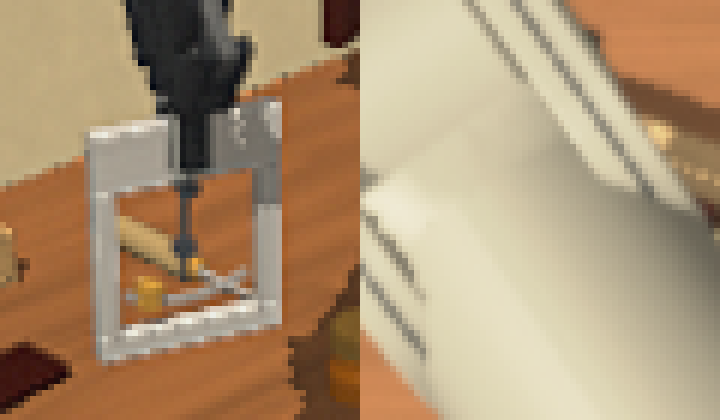

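The crop shows the gauge held upright, with the pointer hanging plumb (side about (281,195)) and the brass rider left of it at about (275,206). The brass spot next to the pointer is the awl lying behind. Next: carry it over the stud, turn the gauge to face the side camera, and measure.

Request:
move_arm --motion '[[[-0.0266,0.0089,0],[0,0,0],-1],[[-0.0531,0.0177,0],[0,0,0],-1],[[-0.0531,0.0177,0],[0,0,0],-1],[[-0.0531,0.0177,0],[0,0,0],-1],[[-0.0531,0.0177,0],[0,0,0],-1],[[-0.0531,0.0177,0],[0,0,0],-1],[[-0.0531,0.0177,0],[0,0,0],-1],[[-0.0531,0.0177,0],[0,0,0],-1],[[-0.0531,0.0177,0],[0,0,0],-1],[[-0.0531,0.0177,0],[0,0,0],-1],[[-0.0266,0.0089,0],[0,0,0],-1]]'

```text
clock: 6.1
position: [0.502, -0.2121, 0.2748]
ee_rot: [0.815, 0.579, -0.001, -0.001]
ft_force: [0.1, 0.7, -2.0]
grip_width: 0.107
grasp_force: 48.8
```

Request:
move_arm --motion '[[[0,0,0],[0,0,0.1],-1],[[0,0,0],[0,0,0.16],-1],[[0,0,0.03],[0,0,0.16],-1],[[0,0,0.03],[0,0,0.16],-1],[[0,0,0.02],[0,0,0.1533],-1],[[0,0,0.02],[0,0,0],-1],[[0,0,0],[0,0,0],-1],[[0,0,0],[0,0,0],-1],[[0,0,0],[0,0,0],-1],[[0,0,0],[0,0,0],-1],[[0,0,0],[0,0,0],-1],[[0,0,0],[0,0,0],-1]]'

```text
clock: 7.3
position: [0.5037, -0.2079, 0.2017]
ee_rot: [0.945, 0.326, 0.0, 0.0]
ft_force: [0.5, 0.0, -2.4]
grip_width: 0.108
grasp_force: 48.8
```

Run:
```python
from h import *
from workcell import manip,vision
from scipy.spatial.transform import Rotation as R
o=manip.get_obs(); print(o["position"],o["ee_rot"],o["ft_force"],np.round(o["joint_pos"],2)); r=R.from_quat(o["ee_rot"]).as_matrix(); print(np.round(r,4).tolist())
ims=[]
for n in("side","top"):
    c=vision.camera(n); c["obs"]=o; pickle.dump(c,open(n+"2.pkl","wb"))
    u,v=proj(c,np.array(o["position"])-[0,0,.06]).astype(int); x,y=u-30,v-35
    ims.append(cv2.resize(c["pixels"][y:y+70,x:x+60,::-1],None,fx=6,fy=6,interpolation=cv2.INTER_NEAREST)); print(n,x,y)
cv2.imwrite("pics/crop3.png",np.hstack(ims))
```

```text
[ 0.50374826 -0.20789536  0.20165103] [9.45438127e-01 3.25801553e-01 1.61767600e-04 2.64218760e-04] [ 0.46542653  0.00643738 -2.4335802 ] [ 0.82  0.22 -0.58  1.69  0.13  1.26 -0.7 ]
[[0.7877, 0.6161, 0.0005], [0.6161, -0.7877, -0.0004], [0.0001, 0.0006, -1.0]]
side 338 146
top 391 177
```

View pics/crop3.png

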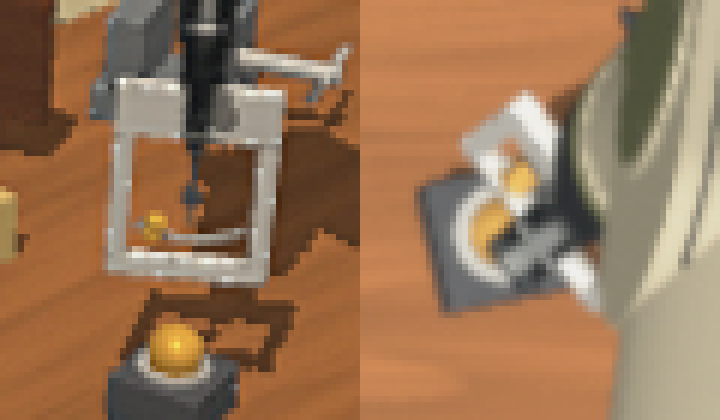

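The crop shows the gauge facing the camera: frame from (355,159) to (385,193), pointer plumb down to about (370,183), rider at about (364,183), and the stud below at about (367,203).

```bash
cat >> h.py <<'E'
from scipy.spatial.transform import Rotation as Rot
def gframe(o,dx=0):   # gauge axes in world: y=tool x, z=-tool z, x=y cross z
    r=Rot.from_quat(o["ee_rot"]).as_matrix(); gy,gz=r[:,0],-r[:,2]; return np.c_[np.cross(gy,gz),gy,gz],np.array(o["position"])-gz*.101
def toplane(c,G,p,u,v,x=0.):
    o,d=ray(c,u,v); o=G.T@(o-p);d=G.T@d; return (o+d*(x-o[0])/d[0])[1:]
E
python3 - <<'E'
from h import *
c=pickle.load(open("side2.pkl","rb")); G,p=gframe(c["obs"]); q=cv2.cvtColor(c["pixels"],cv2.COLOR_RGB2HSV).astype(int)
x0,y0=352,156
print("proj TCP,origin",proj(c,c["obs"]["position"]),proj(c,p))
w=(q[:,:,1]<60)&(q[:,:,2]>110); b=(q[:,:,0]>14)&(q[:,:,0]<28)&(q[:,:,1]>130)&(q[:,:,2]>140)
for y in range(y0,y0+40): print(y,''.join('B' if b[y,x] else '#' if w[y,x] else '.' for x in range(x0,x0+38)),end=' ')  if 0 else print(y,''.join('B' if b[y,x] else '#' if w[y,x] else '.' for x in range(x0,x0+38)))
print(c["pixels"][178:188,358:376].mean(2).round().astype(int)); 
print("R-B"); print((c["pixels"][178:188,358:368,0].astype(int)-c["pixels"][178:188,358:368,2]))
print("V row 172,176",c["pixels"][172,354:388].mean(1).round(),c["pixels"][176,354:388].mean(1).round())
E
```

```text
proj TCP,origin [370.20614157 166.79521708] [368.0385745 191.0854657]
156 ..............##..........############
157 .............###..............########
158 ......##....####....................##
159 ..#..###########......................
160 .###.###########.......######.........
161 .....############......##########.....
162 .....############.......#########.....
163 .....############.......#########.....
164 .#...############........########.....
165 .....############........########.....
166 .....############........########.....
167 .....############....#...########.....
168 .....###...#####.....############.....
169 .....###..............###########.....
170 .....###...................######.....
171 .....###.....................####.....
172 .....###.....................####.....
173 .....###.....................###......
174 .....###....................####......
175 .....###....................####......
176 .....###....................####......
177 .....###.....................###......
178 .....##......................###......
179 .....##.....................####.....
[... 1537 characters left out ...]
 52 120 112 108 108 105 108 110 109]
 [ 18  52 122 114 118 136 132 111 106 114]
 [ 23  75 112  70 118 159 162 144 105 115]
 [ 23  67  50  10  91 128 137 144 112 118]
 [ 24  95  95  80 129 116 106  66  74 102]
 [ 27 106 120 114 119 137 105  17  28  15]
 [ 28 109 126 122 119 121 103  87  78  63]
 [ 20  52  55  55  71  70  90  91  92 101]]
V row 172,176 [104. 100. 125. 169. 159. 154. 105.  97.  99. 100. 101.  99. 100. 103.
 106.  96.  46.  57.  59.  57.  60.  60.  60.  58.  58.  50.  82. 147.
 165. 161. 130.  50.  61.  60.] [ 99. 100. 122. 163. 168. 179.  91. 101. 103. 105. 105. 106. 106. 108.
 105.  86.  76.  93.  55.  58.  58.  57.  61.  60.  58.  51. 100. 173.
 161. 152.  69.  55.  60.  59.]
```

Request:
move_arm --motion '[[[0.002,0,0.015],[0,0,0],-1],[[0,0,0.015],[0,0,0],-1],[[0,0,0.01],[0,0,0],-1],[[0,0,0.004],[0,0,0],-1],[[0,0,0],[0,0,0],-1],[[0,0,0],[0,0,0],-1]]'

```text
clock: 8.0
position: [0.5049, -0.2069, 0.1685]
ee_rot: [0.945, 0.326, 0.0, 0.0]
ft_force: [-0.3, -0.6, -0.9]
grip_width: 0.104
grasp_force: 48.9
```

Request:
move_arm --motion '[[[0,0,0.003],[0,0,0],-1],[[0,0,0.001],[0,0,0],-1],[[0,0,0],[0,0,0],-1],[[0,0,0],[0,0,0],-1]]'

```text
clock: 8.4
position: [0.5048, -0.2069, 0.1654]
ee_rot: [0.945, 0.326, 0.0, 0.0]
ft_force: [-0.3, -0.1, -1.8]
grip_width: 0.11
grasp_force: 48.9
```

Request:
move_arm --motion '[[[0,0,0.002],[0,0,0],-1],[[0,0,0.002],[0,0,0],-1],[[0,0,0],[0,0,0],-1],[[0,0,0],[0,0,0],-1]]'

```text
clock: 8.8
position: [0.5049, -0.2069, 0.1625]
ee_rot: [0.945, 0.326, 0.0, 0.0]
ft_force: [0.4, -0.5, 0.8]
grip_width: 0.105
grasp_force: 49.3
```

Run:
```python
from h import *
from workcell import manip,vision
f=[]
ims=[]
for n in("side","top","side","top","side","top"):
    c=vision.camera(n); o=manip.get_obs(); f.append(o["ft_force"]); c["obs"]=o; pickle.dump(c,open(n+"3.pkl","wb"))
    if len(f)>4:
        u,v=proj(c,np.array(o["position"])-[0,0,.07]).astype(int); x,y=u-30,v-35; print(n,x,y)
        ims.append(cv2.resize(c["pixels"][y:y+70,x:x+60,::-1],None,fx=6,fy=6,interpolation=cv2.INTER_NEAREST))
cv2.imwrite("pics/crop4.png",np.hstack(ims)); print(np.mean(f,0),o["position"])
```

```text
side 337 157
top 387 178
[ 0.05467554 -0.19281484  0.12530336] [ 0.50490699 -0.20689908  0.16240682]
```

View pics/crop4.png

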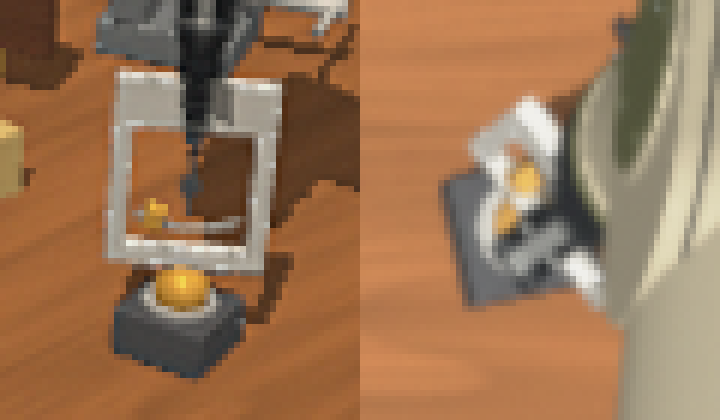

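The gauge stands upright on the stud: foot rail at row ~201, dome just beneath at (367,205), press about 2.3 N. Now lean it about the dome centre.

Request:
move_arm --motion '[[[0.00635,0,0.0003],[0,-0.0509,0],-1],[[0.00635,0,0.0003],[0,-0.0509,0],-1],[[0.00635,0,0.0003],[0,-0.0509,0],-1],[[0.00635,0,0.0003],[0,-0.0509,0],-1],[[0.00635,0,0.0003],[0,-0.0509,0],-1],[[0.00635,0,0.0003],[0,-0.0509,0],-1],[[0.00635,0,0.0003],[0,-0.0509,0],-1],[[0.00635,0,0.0003],[0,-0.0509,0],-1],[[0,0,0],[0,0,0],-1],[[0,0,0],[0,0,0],-1],[[0,0,0],[0,0,0],-1],[[0,0,0],[0,0,0],-1]]'

```text
clock: 10.3
position: [0.5343, -0.1839, 0.1556]
ee_rot: [0.934, 0.321, -0.15, 0.052]
ft_force: [1.0, 2.7, 0.5]
grip_width: 0.102
grasp_force: 49.5
```

```bash
cat > m.py <<'E'
from h import *
from workcell import manip,vision
import sys
tag=sys.argv[1]; n=int(sys.argv[2]); L=[];f=[]
for i in range(n):
    c=vision.camera("side"); o=manip.get_obs(); L.append(c["pixels"].astype(float)); f.append(o["ft_force"])
c["mean"]=np.mean(L,0); c["obs"]=o; pickle.dump(c,open(f"side{tag}.pkl","wb"))
G,p=gframe(o); print(o["clock"],np.round(o["position"],4),"lean",np.arctan2(-G[2,1],G[2,2]),"roll",np.round(G[2],4),"F",np.mean(f,0),"std",np.std(L,0).max())
# brass-weighted centroid near the rider, in the gauge plane
u0,v0=proj(c,p+G@[0,.0207,.032]); x,y=int(u0)-5,int(v0)-5
k=8; big=cv2.resize(c["mean"][y-30:y+30,x-20:x+50].astype(np.uint8),None,fx=k,fy=k,interpolation=cv2.INTER_NEAREST); cv2.imwrite(f"pics/m{tag}.png",big[:,:,::-1]); print("origin",x-20,y-30,"rider guess",u0,v0)
E
python3 m.py 4 6
```

```text
10.6 [ 0.5343 -0.184   0.1554] lean 0.3194473435609259 roll [ 4.000e-04 -3.140e-01  9.494e-01] F [1.58980238 2.76534166 0.68510218] std 32.67346867958092
origin 332 159 rider guess 357.9269435643238 194.24683884224456
```

View pics/m4.png

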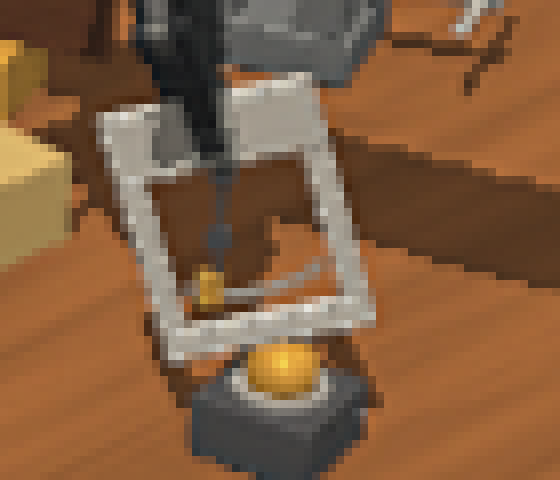

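The picture (origin (332,159), scale 8) shows the gauge leaning on the dome, foot corners at about (354,204) and (379,199). The pointer hangs to about (359,191) and the rider is close by at about (358,195), a little further left. I now fit the frame corners to get the angles.

```bash
cat > fit.py <<'E'
from h import *
import sys
from scipy.optimize import least_squares
# per-image: sub-pixel frame edges -> gauge lean & offset; then rider angle
def edges(c,G,p):
    g=cv2.cvtColor(c["mean"].astype(np.float32),cv2.COLOR_RGB2GRAY); out=[]
    for side,lo,hi in((1,.02,.10),(-1,.02,.10)):       # outer edges of the side rails
        for z in np.linspace(lo,hi,30):
            s=np.linspace(-.012,.012,49)
            P=[proj(c,p+G@[-.005 if 1 else 0,side*(.05+t),z]) for t in s]
            v=np.array([cv2.getRectSubPix(g,(1,1),tuple(map(float,q)))[0,0] for q in P]); d=cv2.GaussianBlur(np.diff(v).reshape(-1,1),(1,9),0)[:,0]
            i=np.argmin(d)
            if d[i]<-1.5 and 2<i<46: out.append((side,z,s[i]+.00025))
    return np.array(out)
for t in sys.argv[1:]:
    c=pickle.load(open(f"side{t}.pkl","rb")); c.setdefault("mean",c["pixels"].astype(float)); G,p=gframe(c["obs"]); lean=np.arctan2(-G[2,1],G[2,2])
    e=edges(c,G,p); r=[]
    for s in(1,-1):
        q=e[e[:,0]==s]; ok=abs(q[:,2]-np.median(q[:,2]))<.003; k=np.polyfit(q[ok,1],s*q[ok,2],1); r.append(k); print(t,"edge",s,len(q),ok.sum(),"slope",k[0],"offs@z=.05 mm",1000*np.polyval(k,.05))
    k=np.mean(r,0)
    rgb=c["mean"]; b=(rgb[:,:,0]+rgb[:,:,1])/2-rgb[:,:,2]   # yellowness
    u,v=proj(c,p+G@[0,.0207,.032]); x,y=int(round(u)),int(round(v))
    A=cv2.cvtColor(rgb.astype(np.uint8),cv2.COLOR_RGB2HSV).astype(float)
    W=b[y-6:y+7,x-6:x+7]; H=A[y-6:y+7,x-6:x+7,0]; m=(H>14.5)&(H<30)&(W>45)
    n,l,st,ce=cv2.connectedComponentsWithStats(m.astype(np.uint8)); j=1+np.argmax(st[1:,4]); m=l==j
    yy,xx=np.nonzero(m); w=W[m]; ur,vr=(xx*w).sum()/w.sum()+x-6,(yy*w).sum()/w.sum()+y-6
    for xo in(-.003,0,): 
        Y,Z=toplane(c,G,p,ur,vr,xo); yc=Y-np.polyval(k,Z); print("  lean",round(lean,4),"slope",round(k[0],4),"rider px",round(ur,2),round(vr,2),m.sum(),"YZ",round(Y*1e3,2),round(Z*1e3,2),"angle",round(np.arctan2(yc,.092-Z)-0,4),"asin",round(np.arcsin(yc/.063),4))
E
python3 fit.py 2 3 4
python3 - <<'E'
from h import *
c=pickle.load(open("side4.pkl","rb")); a=c["mean"]
print(np.round(a[186:200,353:364,0]-a[186:200,353:364,2]).astype(int)); print(np.round(a[178:200,353:366].mean(2)).astype(int))
E
```

```text
2 edge 1 30 30 slope -0.0013306451612903247 offs@z=.05 mm -1.5533602150537633
2 edge -1 30 30 slope -0.007419354838709674 offs@z=.05 mm -1.5091397849462365
  lean -0.0001 slope -0.0044 rider px 363.31 183.19 19 YZ 19.93 33.18 angle 0.3488 asin 0.3464
  lean -0.0001 slope -0.0044 rider px 363.31 183.19 19 YZ 19.98 31.6 angle 0.341 asin 0.3471
3 edge 1 30 30 slope -0.0027822580645161243 offs@z=.05 mm -1.5388440860215054
3 edge -1 30 30 slope 0.015040322580645159 offs@z=.05 mm -1.683736559139786
  lean -0.0001 slope 0.0061 rider px 362.24 192.34 20 YZ 19.59 33.4 angle 0.3486 asin 0.3449
  lean -0.0001 slope 0.0061 rider px 362.24 192.34 20 YZ 19.64 31.75 angle 0.3407 asin 0.3459
4 edge 1 30 30 slope 0.0008467741935483849 offs@z=.05 mm -1.0751344086021506
4 edge -1 29 29 slope -0.004935915104740903 offs@z=.05 mm -1.9557400771775098
  lean 0.3194 slope -0.002 rider px 357.72 194.69 18 YZ 21.33 31.89 angle 0.3626 asin 0.3704
  lean 0.3194 slope -0.002 rider px 357.72 194.69 18 YZ 21.93 30.33 angle 0.3628 asin 0.3807
[[ 59  58  57  59  63  52  18  50  63  58  56]
 [ 60  58  59  62  52  15  
[... 1095 characters left out ...]
64  66  69  74  80  61  59  58  54  69]
 [ 58  64  65  64  67  68  69  70  56  57  55  54  73]
 [ 55  63  64  62  65  68  67  67  58  59  59  59  60]
 [ 50  59  62  58  58  62  65  61  59  60  60  58  54]
 [ 81  53  55  54  52  58  63  58  60  60  60  57  71]
 [ 80  48  53  66  92  75  61  63  59  60  59  56  72]
 [147  44  50  86 144 129 109  66  57  58  55  68 103]
 [160  64  86 112 121 105 103  59  49  59  87 112 133]
 [142  83  98 120 116 109 124 136 149 145 146 135 129]
 [152 130  96  91 132 116 114  96 100  94  82  82 103]
 [157 146  93  55  78  68  65  48  44  40  62 117 148]
 [162 167  80  39  42  52  62  95 164 190 185 207 216]
 [157 152 122 161 188 180 208 202 200 183 153 170 173]]
```

Request:
move_arm --motion '[[[0.0024,0,0],[0,-0.0191,0],-1],[[0.0024,0,0],[0,-0.0191,0],-1],[[0,0,0],[0,0,0],-1],[[0,0,0],[0,0,0],-1],[[0,0,0],[0,0,0],-1],[[0,0,0],[0,0,0],-1],[[0,0,0],[0,0,0],-1],[[0,0,0],[0,0,0],-1],[[0,0,0],[0,0,0],-1],[[0,0,0],[0,0,0],-1]]'

```text
clock: 11.6
position: [0.5368, -0.1819, 0.1541]
ee_rot: [0.931, 0.321, -0.165, 0.057]
ft_force: [0.2, -0.1, 0.9]
grip_width: 0.115
grasp_force: 49.3
```

```bash
cat >> fit.py <<'E'
    # pointer: dark, bluish line; deviation (R-B below local floor) per row, from pivot to tip, as angle in the gauge
    D=rgb[:,:,0]-rgb[:,:,2]; pts=[]
    for rr in np.linspace(.026,.052,27):
        pu,pv=proj(c,p+G@[0,np.polyval(k,.06)+rr*np.sin(lean),.092-rr*np.cos(lean)])
        row=cv2.getRectSubPix(D.astype(np.float32),(9,1),(float(pu),float(pv)))[0]; w=np.clip(np.median(row[[0,1,7,8]])-12-row,0,None)
        if w.sum()>15: pts.append((rr,*toplane(c,G,p,pu+(w*np.arange(-4,5)).sum()/w.sum(),pv)))
    pts=np.array(pts); ang=np.arctan2(pts[:,1]-np.polyval(k,.092),.092-pts[:,2]); print("  pointer n",len(ang),"angle mean",ang.mean().round(4),"med",np.median(ang).round(4))
E
python3 m.py 5 6; python3 fit.py 2 3 4 5
```

```text
11.9 [ 0.5369 -0.1818  0.1541] lean 0.3498677148335009 roll [ 1.000e-04 -3.428e-01  9.394e-01] F [-0.11153721 -0.65234461  0.94638027] std 25.34703576795958
origin 332 159 rider guess 357.58165355363866 194.50607809317103
2 edge 1 30 30 slope -0.0013306451612903247 offs@z=.05 mm -1.5533602150537633
2 edge -1 30 30 slope -0.007419354838709674 offs@z=.05 mm -1.5091397849462365
  lean -0.0001 slope -0.0044 rider px 363.31 183.19 19 YZ 19.93 33.18 angle 0.3488 asin 0.3464
  lean -0.0001 slope -0.0044 rider px 363.31 183.19 19 YZ 19.98 31.6 angle 0.341 asin 0.3471
  pointer n 27 angle mean -0.1087 med -0.0706
3 edge 1 30 30 slope -0.0027822580645161243 offs@z=.05 mm -1.5388440860215054
3 edge -1 30 30 slope 0.015040322580645159 offs@z=.05 mm -1.683736559139786
  lean -0.0001 slope 0.0061 rider px 362.24 192.34 20 YZ 19.59 33.4 angle 0.3486 asin 0.3449
  lean -0.0001 slope 0.0061 rider px 362.24 192.34 20 YZ 19.64 31.75 angle 0.3407 asin 0.3459
  pointer n 27 angle mean -0.0887 med -0.0694
4 edge 1 30 30 slope 0.0008467741935483849 offs@z=.05 mm -1.0751344086021506
4 edge -1 29 29 slope -0.004935915104740903 offs@z=.05 mm -1.9557400771775098
  lean 0.3194 slope -0.002 rider px 357.72 194.69 18 YZ 21.33 31.89 angle 0.3626 asin 0.3704
  lean 0.3194 slope -0.002 rider px 357.72 194.69 18 YZ 21.93 30.33 angle 0.3628 asin 0.3807
  pointer n 27 angle mean 0.3321 med 0.3319
5 edge 1 30 30 slope 0.010685483870967738 offs@z=.05 mm -1.2068548387096776
5 edge -1 30 30 slope 0.00891129032258065 offs@z=.05 mm -2.6557795698924735
  lean 0.3499 slope 0.0098 rider px 357.75 194.74 18 YZ 19.72 32.42 angle 0.351 asin 0.3537
  lean 0.3499 slope 0.0098 rider px 357.75 194.74 18 YZ 20.37 30.87 angle 0.3525 asin 0.365
  pointer n 27 angle mean 0.3633 med 0.3642
```

Request:
move_arm --motion '[[[-0.00095,0,0],[0,0.0076,0],-1],[[0,0,0],[0,0,0],-1],[[0,0,0],[0,0,0],-1],[[0,0,0],[0,0,0],-1],[[0,0,0],[0,0,0],-1],[[0,0,0],[0,0,0],-1],[[0,0,0],[0,0,0],-1],[[0,0,0],[0,0,0],-1],[[0,0,0],[0,0,0],-1],[[0,0,0],[0,0,0],-1],[[0,0,0],[0,0,0],-1],[[0,0,0],[0,0,0],-1]]'

```text
clock: 13.1
position: [0.5364, -0.1822, 0.1544]
ee_rot: [0.932, 0.321, -0.162, 0.056]
ft_force: [0.9, -0.5, 0.9]
grip_width: 0.11
grasp_force: 49.4
```

```bash
python3 m.py 6 6; python3 fit.py 6
```

```text
13.4 [ 0.5364 -0.1822  0.1544] lean 0.34381914245129336 roll [ 1.000e-04 -3.371e-01  9.415e-01] F [0.62397351 0.09460238 0.9034061 ] std 16.268579122549905
origin 332 159 rider guess 357.6389120333559 194.4594658073044
6 edge 1 30 30 slope 0.007177419354838713 offs@z=.05 mm -0.8884408602150542
6 edge -1 30 30 slope 0.01637096774193547 offs@z=.05 mm -2.4803763440860216
  lean 0.3438 slope 0.0118 rider px 357.74 194.72 18 YZ 20.0 32.36 angle 0.3519 asin 0.355
  lean 0.3438 slope 0.0118 rider px 357.74 194.72 18 YZ 20.65 30.81 angle 0.3532 asin 0.3662
  pointer n 27 angle mean 0.3476 med 0.3466
```

View pics/m6.png

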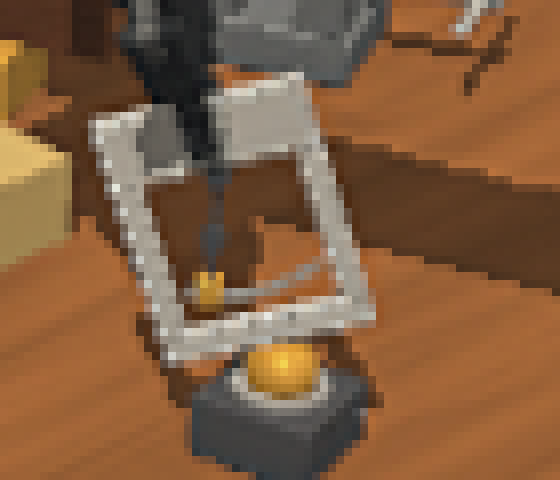

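The picture shows the pointer tip meeting the top middle of the rider at about (358,193), with the foot resting on the dome. The lean is 0.344 rad against a rider estimate of about 0.345, the press is about 3 N, and all is steady. Handing in.

```bash
python3 -c "
from workcell import order
print(order.hand_in())"
```

```text
the job is handed in; nothing more can be done
None
```

I handed the job in at about 13.4 s: the gauge is held steady with its foot on the stud (about 3 N), leaned 0.344 rad, and the camera shows the pointer at the rider, which I measured at about 0.345 rad.

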